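# Sort out the rattling inductor module

### The arm

A 6-joint arm with a two-finger parallel gripper is mounted at the origin on the work surface. World frame = base frame: x ahead of the robot, y to its left, z up, the work surface at z = 0. Lengths are in mm, angles in rad, forces in N, time in s.
With the tool pointing down it reaches from about 300 to 775 mm from the base axis. Payload 14.6 kg.
Tool frame: the origin (TCP) lies between the finger pads; the fingertips stand 19 mm ahead of it and the grasp point (between the pads) is the TCP; z points along the fingers, y is the line along which they close (so a half turn about z gives the same grasp; the last joint's range is limited). The gripper opens to 94 mm and grips with 3 to 60 N. Pads are 16 mm wide; open, the fingers measure 119 mm over their backs; the gripper's body (75 mm by 177 mm) begins 78 mm behind the grasp point.
Start: joints at [1.206, 0.3, 1.521, -0, 1.321, -0.067], TCP at [161.377, 525.782, 224.446] pointing down, gripper open.
Joint ranges: [-3.03, 3.03], [-0.79, 2.21], [0.23, 2.52], [-1.04, 4.18], [0, 3.07], [-2.55, 2.55]. Speed limits (rad/s): [2.22, 2.22, 2.57, 3.14, 3.14, 3.14].

### API

Orientations are given as [roll, pitch, yaw] about the fixed x, y, z axes, in that order (R = Rz(yaw) Ry(pitch) Rx(roll)).
In Python, from cell import monitor, imaging, job, find_in, trace gives the robot as it stands. The module is installed in compiled form; this text tells all that it offers.
- The arm moves only by the tool arm_command, never from a script. Its argument "steps" is a list of rows, each a list of 5 numbers: the opening, from 0 (shut) to 1 (fully open), then the shift along the tool's x, y, z in mm, then the turn about the tool's z in degrees. In form: [[gripper, dx, dy, dz, turn], ...]. A call has 1 to 20 rows; each row is the pose to reach, as a shift and turn from the pose commanded when the call began, along the tool's axes at that moment; what a row does not reach only later rows make up. A row lasts 1/8 s, in which the tool goes at most 62.5 mm and 10.7 degrees, less where a joint would pass 70% of its speed; a pose out of reach is approached as far as the arm can. A call with a gripper value outside its range is refused whole. The fingers move at their own pace and stop on an object; "force" is the grip in N (left out, the last holds). Time passes only in rows, so rows that repeat a pose let the fingers close. It gives the time, the measured TCP pose, the force, the opening and the grip force at its end, in the units of the state.
- monitor.read_state(): the state, without advancing time (a new reading comes with each control period).
- imaging.camera(name): name is "side" or "top" or "wrist"; returns a dict with "img" (420x560x3 uint8, red, green, blue), "mtx" (3x3 intrinsics, pixels), "D" ([k1, k2, p1, p2, k3] as OpenCV has them; the pictures are not rectified), "view" (4x4, takes a point from world to camera coordinates). Camera axes: x right, y down, z forward; pixel columns grow to the right and rows downward; lengths in mm; the calibration is good to about 2 mm. A picture is of the moment at which its call begins. There is no depth.
- job.sign_off(): hands the job in; it is judged then, once.
Trained networks look in a picture, given as the dict that the camera call returned (one of the last four; its "shot" number tells which), for a name from the list of things; names that differ only in an ending like _2 or _b are one class to them, and where a whole thing is asked for, a point or a joint stands for the part that bears it (a point fixed in the world has none). Each returns a list of dicts, best first, with "p" (0 to 1); they miss things now and then, are a little off and sometimes report something else, mostly with a low value. They report only what shows in the picture. A call takes as long as a camera call. They do not tell look-alikes from the thing itself.
- find_in(picture, target): "rect" ([centre column, centre row, width, height] in pixels, round what is visible of it).
- trace(picture, target): "region" (420x560 bool, what is visible of it) and "rect" ([centre column, centre row, width, height] in pixels, round what is visible of it).
The state is a dict: "clock": time; "joints": joint angles; "qd": joint speeds; "effort": joint torques, N m; "eef_pos": TCP position; "eef_rot": TCP orientation; "wrist_force": force on the tool from outside, world axes, zero at the start; "moment": the same for the moment, N m; "finger_gap": finger opening in mm; "finger_force": force on a finger pad.
Only numpy, scipy, OpenCV 4.12 (cv2) and the standard library are available. Lean on these libraries where they do the work, as an engineer would, in place of code of your own. Each camera call takes 0.05 s, during which the arm holds its last target. There are 200 camera calls.

### The job

Test the two clear-lidded inductor modules for a loose coil, one after the other: pick one up, tilt it end-down by 30 degrees or more in the air, and see or feel whether the coil inside shifts along the box. Set it down flat, without dropping it, in the deep grey bin if the coil is loose, or in the low aluminium tray if it is sound; only then take the other module, test it the same way and sort it too.

Things in the scene. Friction and masses are not known exactly. Their poses are not given: they have to be found in the camera images.
- module_1_mid (a point): First module: closed black plastic box 110 (along its x) x 50 (y) x 44 mm (z) with a clear lid, about 0.4 kg, standing on its flat bottom. The point is the box's centre, 22 mm above its underside; x along its length, z up. Grip it across its 50 mm width. The two modules look identical; either may be the bad one.
- module_2_mid (a point): Second module: closed black plastic box 110 (along its x) x 50 (y) x 44 mm (z) with a clear lid, about 0.4 kg, standing on its flat bottom. The point is the box's centre, 22 mm above its underside; x along its length, z up. Grip it across its 50 mm width. The two modules look identical; either may be the bad one.
- module_1: The same first module, origin at the centre of its underside.
- module_2: The same second module, origin at the centre of its underside.
- coil_1 (a point): Coil of the first module: copper coil with steel end plates, 36 x 36 x 26 mm, 0.18 kg, seen through the lid; the point is its centre, 3 mm below the box's centre. If loose, it slides along the box's x, 31 mm either way from the middle, once the box is tilted end-down past 15 degrees, and stays there when the box is level again. If sound, it never moves in its box.
- coil_2 (a point): Coil of the second module: copper coil with steel end plates, 36 x 36 x 26 mm, 0.18 kg, seen through the lid; the point is its centre, 3 mm below the box's centre. If loose, it slides along the box's x, 31 mm either way from the middle, once the box is tilted end-down past 15 degrees, and stays there when the box is level again. If sound, it never moves in its box.
- bin_in (a point): Bin for rejects: open grey plastic box, 200 (x) x 180 (y) mm outside and 45 mm high, walls and floor 5 mm, fixed to the bench to the left or right of the modules. The point is the centre of its inner floor, 5 mm above the bench; z up.
- tray_in (a point): Tray for good modules: low open aluminium tray, 200 (x) x 180 (y) mm outside with a rim only 14 mm high, walls and floor 5 mm, fixed to the bench on the other side of the modules. The point is the centre of its inner floor, 5 mm above the bench; z up.
Not all that is in view belongs to the job. Leave any red look-alike of the module_1 alone. What is shaped like the module_2 but red is not meant.

How it is judged (in metres and radians):
On the way, in this order (a step that is already met when the one before it is completed fails the run):
1. one module is lifted and tilted by more than 17 degrees in the air (((angle between module_1_mid's own z axis and vertical above 0.3 rad and height (world z) of module_1_mid above 0.06 m) or (angle between module_2_mid's own z axis and vertical above 0.3 rad and height (world z) of module_2_mid above 0.06 m))), for 0.2 s.
2. that module rests flat in the bin or the tray, let go, while the other one is lifted and tilted by more than 17 degrees in the air ((((((x of module_1_mid in the frame of bin_in between -0.09 and 0.09 m and y of module_1_mid in the frame of bin_in between -0.08 and 0.08 m and z of module_1_mid in the frame of bin_in between 0.012 and 0.032 m and angle between module_1_mid's own z axis and vertical below 0.17 rad) or (x of module_1_mid in the frame of tray_in between -0.09 and 0.09 m and y of module_1_mid in the frame of tray_in between -0.08 and 0.08 m and z of module_1_mid in the frame of tray_in between 0.012 and 0.032 m and angle between module_1_mid's own z axis and vertical below 0.17 rad)) and contact force between module_1 and the fingers below 0.1 N) and (angle between module_2_mid's own z axis and vertical above 0.3 rad and height (world z) of module_2_mid above 0.06 m)) or ((((x of module_2_mid in the frame of bin_in between -0.09 and 0.09 m and y of module_2_mid in the frame of bin_in between -0.08 and 0.08 m and z of module_2_mid in the frame of bin_in between 0.012 and 0.032 m and angle between module_2_mid's own z axis and vertical below 0.17 rad) or (x of module_2_mid in the frame of tray_in between -0.09 and 0.09 m and y of module_2_mid in the frame of tray_in between -0.08 and 0.08 m and z of module_2_mid in the frame of tray_in between 0.012 and 0.032 m and angle between module_2_mid's own z axis and vertical below 0.17 rad)) and contact force between module_2 and the fingers below 0.1 N) and (angle between module_1_mid's own z axis and vertical above 0.3 rad and height (world z) of module_1_mid above 0.06 m)))), for 0.2 s.
At the end, for the whole second after the job is handed in: The module whose coil came loose (now over 15 mm off its middle) lies flat, within 10 degrees, on the floor of the grey bin; the sound one (coil still in the middle) flat on the floor of the aluminium tray; heights within 10 mm, both let go and at rest ((((x of coil_1 in the frame of module_1_mid above 0.015 m or x of coil_1 in the frame of module_1_mid below -0.015 m) and (x of module_1_mid in the frame of bin_in between -0.09 and 0.09 m and y of module_1_mid in the frame of bin_in between -0.08 and 0.08 m and z of module_1_mid in the frame of bin_in between 0.012 and 0.032 m and angle between module_1_mid's own z axis and vertical below 0.17 rad) and not (x of coil_2 in the frame of module_2_mid above 0.015 m or x of coil_2 in the frame of module_2_mid below -0.015 m) and (x of module_2_mid in the frame of tray_in between -0.09 and 0.09 m and y of module_2_mid in the frame of tray_in between -0.08 and 0.08 m and z of module_2_mid in the frame of tray_in between 0.012 and 0.032 m and angle between module_2_mid's own z axis and vertical below 0.17 rad)) or ((x of coil_2 in the frame of module_2_mid above 0.015 m or x of coil_2 in the frame of module_2_mid below -0.015 m) and (x of module_2_mid in the frame of bin_in between -0.09 and 0.09 m and y of module_2_mid in the frame of bin_in between -0.08 and 0.08 m and z of module_2_mid in the frame of bin_in between 0.012 and 0.032 m and angle between module_2_mid's own z axis and vertical below 0.17 rad) and not (x of coil_1 in the frame of module_1_mid above 0.015 m or x of coil_1 in the frame of module_1_mid below -0.015 m) and (x of module_1_mid in the frame of tray_in between -0.09 and 0.09 m and y of module_1_mid in the frame of tray_in between -0.08 and 0.08 m and z of module_1_mid in the frame of tray_in between 0.012 and 0.032 m and angle between module_1_mid's own z axis and vertical below 0.17 rad))) and linear speed of each of module_1, module_2 below 0.03 m/s and angular speed of each of module_1, module_2 below 0.3 rad/s and contact force between each of module_1, module_2 and the fingers below 0.1 N); the robot touches nothing.
It fails at once if module 1 is dropped: it falls faster than 0.7 m/s out of the gripper (some 25 mm of free fall) (linear speed of module_1 above 0.7 m/s and contact force between module_1 and the fingers below 0.1 N).
It fails at once if module 2 is dropped: it falls faster than 0.7 m/s out of the gripper (some 25 mm of free fall) (linear speed of module_2 above 0.7 m/s and contact force between module_2 and the fingers below 0.1 N).
It also fails if it takes over 72 s, if anything falls off the work surface, if the arm or the gripper's body presses on something with over 40 N, if the wrist force passes 120 N, or if a joint passes its speed limit or range.

## Working session

There is one attempt and no reset: what is moved stays moved. The work goes in short steps, Python scripts to look and compute and a tool call to move; the robot and the scene stay as the last step left them, time stands still between calls to the robot, and variables do not carry over. Pictures are saved under pics/ and viewed, at most 10 in all, crops included, and the job is handed in when it is done.

Besides the shell and the picture viewer there is one more tool, called after "Request:" by a JSON object that holds its "name" and its "arguments". arm_command: Moves the arm, as the interface text tells. Its arguments: {"type":"object","properties":{"steps":{"type":"array","items":{"type":"array","items":{"type":"number"}}},"force":{"type":"number"}},"required":["steps"]}

```bash
mkdir -p pics; cat > h.py <<'E'
import numpy as np, cv2
from cell import monitor, imaging, job, find_in, trace
def ray(c,uv):
    n=cv2.undistortPoints(np.array(uv,float).reshape(-1,1,2),c["mtx"],np.array(c["D"]))[:,0]
    V=np.array(c["view"]);R,t=V[:3,:3],V[:3,3]
    return -R.T@t,(R.T@np.c_[n,np.ones(len(n))].T).T
def onz(c,uv,z):
    o,d=ray(c,uv); return o+d*((z-o[2])/d[:,2])[:,None]
def save(c,f,box=None,s=1):
    im=c["img"][:,:,::-1]
    if box: im=im[box[1]:box[3],box[0]:box[2]]
    cv2.imwrite("pics/"+f,cv2.resize(im,None,fx=s,fy=s,interpolation=cv2.INTER_CUBIC))
E
python3 - <<'E'
from h import *
t=imaging.camera("top");s=imaging.camera("side")
cv2.imwrite("pics/a.png",cv2.resize(np.hstack([t["img"],s["img"]])[:,:,::-1],(800,300),interpolation=cv2.INTER_AREA))
save(t,"top.png",s=1.4)
print(monitor.read_state())
for n,z in (("module_1",44),("coil_1",19),("bin_in",5),("tray_in",5)):
  for c,k in ((t,"top"),(s,"side")):
    try:
      for d in find_in(c,n)[:6]: print(n,k,np.round(d["p"],2),np.round(d["rect"]),np.round(onz(c,[d["rect"][:2]],z)))
    except Exception as e: print(n,e)
E
```

```text
{'clock': 0.1, 'joints': array([ 1.20640594e+00,  3.00441142e-01,  1.52151654e+00,  1.46543280e-05,
        1.32069604e+00, -6.65730071e-02]), 'qd': array([ 0.00079753, -0.00206644, -0.00302229,  0.00065693,  0.00128993,
        0.00195302]), 'effort': array([ 4.33881840e-03, -5.32650054e+01, -3.53280008e+01,  7.10225408e-02,
        2.35884462e-02, -1.00901232e-04]), 'eef_pos': array([161.29761482, 525.59261263, 223.93005281]), 'eef_rot': array([-3.14053488e+00, -8.47492001e-05,  2.84377159e+00]), 'wrist_force': array([-0.36744689,  0.66406811, -0.59214672]), 'moment': array([-0.06949255,  0.02253975, -0.00721339]), 'finger_force': 0.0, 'finger_gap': 93.99789232732483}
module_1 top 0.73 [231. 197.  39.  44.] [[573. 122.  44.]]
module_1 top 0.69 [328. 201.  31.  44.] [[ 564. -128.   44.]]
module_1 top 0.68 [226. 256.  46.  31.] [[419. 130.  44.]]
module_1 top 0.64 [172. 162.  43.  46.] [[660. 276.  44.]]
module_1 top 0.63 [438. 166.  45.  36.] [[ 658. -409.   44.]]
module_1 side 0.97 [283. 177.  51.  33.] [[574.  98.  44.]]
module_1 side 0.89 [384. 344.  41.  64.] [[ 661. -431.   44.]]
module_1 side 0.82 [303. 243.  49.  41.] [[ 570. -149.   44.]]
module_1 side 0.76 [228. 185.  20.  38.] [[420.  94.  44.]]
module_1 side 0.7 [297. 141.  27.  34.] [[653. 255.  44.]]
coil_1 top 0.82 [440. 166.  48.  36.] [[ 663. -422.   19.]]
coil_1 top 0.77 [225. 257.  46.  28.] [[418. 137.  19.]]
coil_1 top 0.65 [329. 198.  26.  46.] [[ 576. -134.   19.]]
coil_1 side 0.68 [301. 244.  50.  38.] [[ 571. -133.   19.]]
coil_1 side 0.63 [227. 182.  29.  40.] [[421. 138.  19.]]
coil_1 side 0.58 [381. 345.  32.  62.] [[ 663. -420.   19.]]
coil_1 side 0.35 [284. 179.  45.  29.] [[582. 117.  19.]]
bin_in top 0.78 [143. 238.  81.  83.] [[464. 359.   5.]]
bin_in side 0.74 [235. 138.  67.  48.] [[471. 367.   5.]]
tray_in top 0.62 [409. 251.  74.  83.] [[ 440. -345.    5.]]
tray_in side 0.59 [269. 338. 107.  94.] [[ 450. -352.    5.]]
```

View pics/top.png

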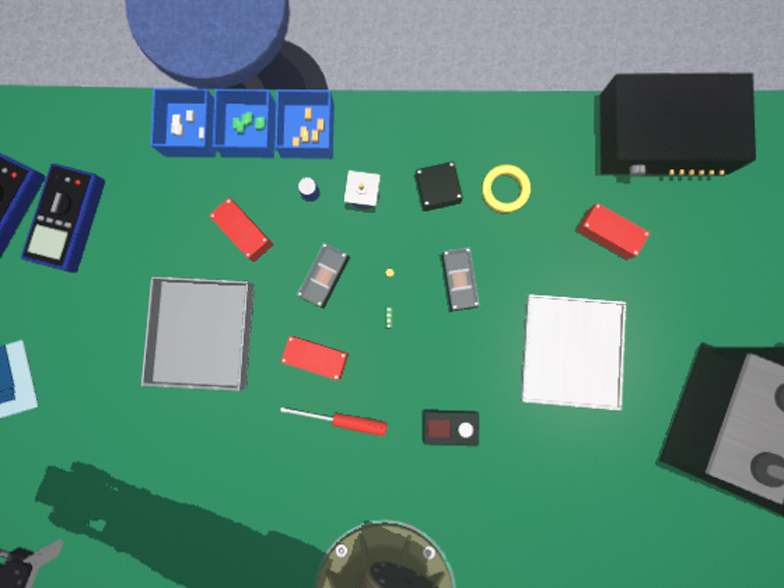

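View pics/a.png

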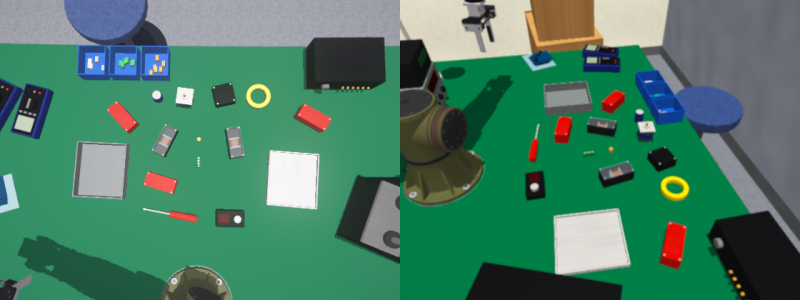

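```bash
cat >> h.py <<'E'
from scipy.optimize import minimize
def proj(c,P):
    V=np.array(c["view"]);r,_=cv2.Rodrigues(V[:3,:3])
    return cv2.projectPoints(np.array(P,float),r,V[:3,3],c["mtx"],np.array(c["D"]))[0][:,0]
def boxpts(p,dim,z0=0):
    x,y,a=p; L,W,H=dim; c,s=np.cos(a),np.sin(a)
    return [(x+c*u-s*v,y+s*u+c*v,z) for u in(-L/2,L/2) for v in(-W/2,W/2) for z in(z0,z0+H)]
def hullmask(c,P):
    m=np.zeros((420*4,560*4),np.uint8)
    cv2.fillConvexPoly(m,cv2.convexHull(((proj(c,P)+.5)*4).astype(np.float32)).astype(int),1)
    return m>0
def fit(regs,p0,dim,z0=0):
    R=[(c,np.kron(r,np.ones((4,4)))>0) for c,r in regs]
    def cost(q):
        v=0
        for c,r in R:
            m=hullmask(c,boxpts(q*[1,1,.01],dim,z0)); v-=(m&r).sum()/(m|r).sum()
        return v/len(R)
    best=None
    for a in p0[2]:
        o=minimize(cost,[p0[0],p0[1],a*100],method="Nelder-Mead",options=dict(initial_simplex=np.array([[0,0,0],[12,0,0],[0,12,0],[0,0,20]])+[p0[0],p0[1],a*100],maxiter=120))
        if best is None or o.fun<best.fun: best=o
    return best.x*[1,1,.01],-best.fun
def pick(c,name,xy,z):
    u=proj(c,[[*xy,z]])[0]; T=trace(c,name)
    if not T: return None
    d=min(T,key=lambda d:np.hypot(*(np.array(d["rect"][:2])-u)))
    return d["region"] if np.hypot(*(np.array(d["rect"][:2])-u))<20 else None
E
python3 - <<'E'
from h import *
t=imaging.camera("top");s=imaging.camera("side")
for n,xy,dim,a in (("module_1",(575,115),(110,50,44),(0,.8,1.6,2.4)),("module_1",(569,-137),(110,50,44),(0,.8,1.6,2.4)),("bin_in",(468,362),(200,180,45),(0,)),("tray_in",(445,-350),(200,180,14),(0,))):
    R=[(c,pick(c,n,xy,20)) for c in (t,s)]; R=[r for r in R if r[1] is not None]
    if R:
        for RR in (R,R[:1],R[1:]): 
            if RR: print(n,np.round(fit(RR,(*xy,a),dim)[0],2),fit(RR,(*xy,a),dim)[1])
im=np.hstack([cv2.resize(t["img"][160:235,195:365],None,fx=3.2,fy=3.2),])
cv2.imwrite("pics/crop.png",im[:,:,::-1])
E
```

```text
module_1 [ 5.7649e+02  1.2536e+02 -4.6000e-01] 0.9329506755600776
module_1 [ 5.7589e+02  1.2670e+02 -4.6000e-01] 0.9299189584163677
module_1 [578.09 123.62   2.7 ] 0.960245874256698
module_1 [ 5.7274e+02 -1.3117e+02  1.6000e-01] 0.9483016886307594
module_1 [ 5.7096e+02 -1.3095e+02  1.6000e-01] 0.9630000667868831
module_1 [ 5.742e+02 -1.323e+02  2.100e-01] 0.9613860913560212
bin_in [ 4.6605e+02  3.5413e+02 -4.0000e-02] 0.9655696668391686
bin_in [ 4.6468e+02  3.5462e+02 -4.0000e-02] 0.9809122381315958
bin_in [ 4.6810e+02  3.5038e+02 -5.0000e-02] 0.9650297781365214
tray_in [ 4.4357e+02 -3.4411e+02 -8.0000e-02] 0.963766003060144
tray_in [ 4.4216e+02 -3.4286e+02 -7.0000e-02] 0.9614017724593998
tray_in [ 4.4424e+02 -3.4490e+02 -7.0000e-02] 0.974328570581609
```

View pics/crop.png

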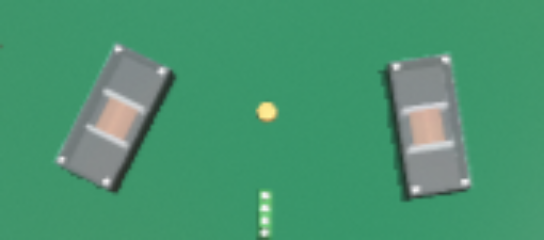

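Candidates in the top view: clear-lidded black modules at (231,197) and (328,201); red look-alikes at (226,256), (172,162) and (438,166); black box with white corners at about (313,133), and a black meter at (322,305). I choose the two clear-lidded ones, since the crop shows a copper coil in each. First I'll go above the near end of the left module.

Request:
{"name": "arm_command", "arguments": {"steps": [[1, -120, -64, 0, 3], [1, -240, -128, 0, 6], [1, -360, -190, 0, 9.4], [1, -475, -254, 0, 9.4], [1, -475, -254, 0, 9.4], [1, -475, -254, 0, 9.4], [1, -475, -254, 40, 9.4], [1, -475, -254, 90, 9.4], [1, -475, -254, 90, 9.4], [1, -475, -254, 90, 9.4], [1, -475, -254, 90, 9.4], [1, -475, -254, 90, 9.4]]}}

```text
clock: 2.5
eef_pos: [540.8, 144.6, 135.7]
eef_rot: [3.14, 0.001, 2.681]
wrist_force: [-1.0, 0.4, -0.4]
finger_gap: 94.1
finger_force: 0.0
```

```bash
python3 - <<'E'
from h import *
w=imaging.camera("wrist");save(w,"w1.png")
s=monitor.read_state();print(s["eef_pos"],s["eef_rot"],s["joints"],s["moment"])
r=pick(w,"module_1",(576,125),30)
print(r is not None and fit([(w,r)],(576,125,(-.46,)),(110,50,44)))
if r is not None: ys,xs=np.where(r);print(xs.min(),xs.max(),ys.min(),ys.max())
E
```

```text
[540.82490468 144.62209374 135.66522008] [3.14036475e+00 1.44720228e-03 2.68114975e+00] [ 1.95832071e-01  4.07736459e-01  1.59202928e+00  9.88216707e-05
  1.13993111e+00 -9.14563433e-01] [ 0.06497862 -0.03306076 -0.05043914]
(array([ 5.75792998e+02,  1.23599026e+02, -4.38094128e-01]), np.float64(0.7831281042650401))
241 304 189 296
```

View pics/w1.png

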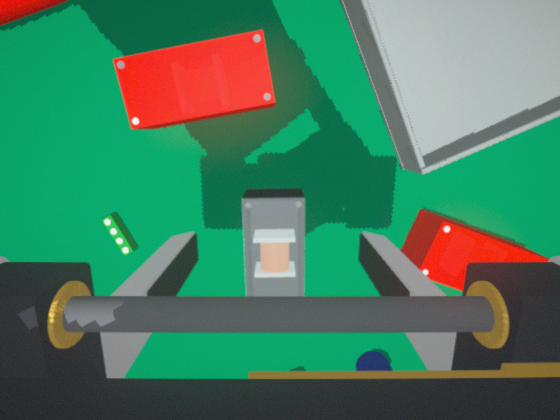

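The wrist view shows module 1 between the open fingers, edges parallel to them at columns 243–304. Its coil is centred at about (274,255), and the near red box is clear of the fingers. Now I descend and grip lightly.

Request:
{"name": "arm_command", "arguments": {"steps": [[1, 0, -2, 55, 0], [1, 0, -2, 100, 0], [1, 0, -2, 110, 0], [1, 0, -2, 110, 0], [1, 0, -2, 110, 0], [0, 0, -2, 110, 0], [0, 0, -2, 110, 0], [0, 0, -2, 110, 0], [0, 0, -2, 110, 0], [0, 0, -2, 110, 0], [0, 0, -2, 110, 0], [0, 0, -2, 110, 0], [0, 0, -2, 110, 0]], "force": 8}}

```text
clock: 4.22
eef_pos: [540.0, 141.7, 24.4]
eef_rot: [-3.141, -0.0, 2.68]
wrist_force: [-1.3, -1.4, 0.2]
finger_gap: 49.8
finger_force: 8.0
```

Request:
{"name": "arm_command", "arguments": {"steps": [[0, -2, 0, -8, 0], [0, -5, 0, -16, 0], [0, -9, 0, -24, 0], [0, -14, 0, -31, 0], [0, -19, 0, -38, 0], [0, -25, 0, -44, 0], [0, -33, 0, -52, 0], [0, -33, 0, -52, 0], [0, -33, 0, -52, 0], [0, -33, 0, -52, 0]]}}

```text
clock: 5.48
eef_pos: [569.6, 127.2, 76.5]
eef_rot: [3.141, 0.0, 2.68]
wrist_force: [-0.0, 0.3, 0.6]
finger_gap: 50.2
finger_force: 8.0
```

```bash
python3 - <<'E'
from h import *
w=imaging.camera("wrist");s=imaging.camera("side")
st=monitor.read_state();print(st["wrist_force"],st["moment"],st["finger_force"])
cv2.imwrite("pics/t1.png",np.hstack([cv2.resize(w["img"],(400,300)),cv2.resize(s["img"][130:220,220:340],(400,300))])[:,:,::-1])
E
```

```text
[-0.51330737  1.20345671 -0.37278923] [ 0.0967476  -0.21468654  0.04363884] 8.000150173902512
```

View pics/t1.png

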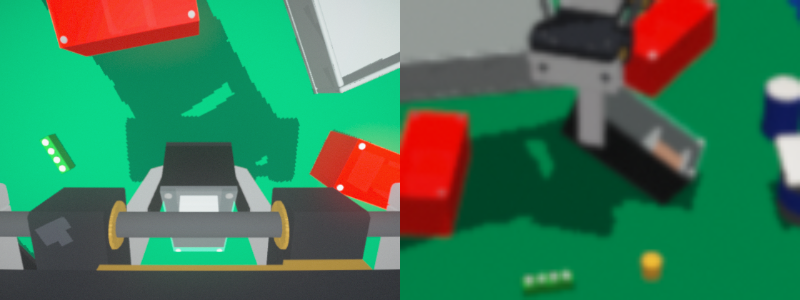

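The side view shows the module tilted about 35° end-down with the copper coil near the low end, so it is probably loose. I'll clamp hard and lift.

Request:
{"name": "arm_command", "arguments": {"steps": [[0, 0, 0, 0, 0], [0, 0, 0, 0, 0], [0, 0, 0, -10, 0], [0, 0, 0, -25, 0], [0, 0, 0, -45, 0], [0, 0, 0, -70, 0], [0, 0, 0, -90, 0], [0, 0, 0, -90, 0], [0, 0, 0, -90, 0], [0, 0, 0, -90, 0], [0, 0, 0, -90, 0]], "force": 60}}

```text
clock: 6.95
eef_pos: [569.4, 127.1, 165.8]
eef_rot: [-3.141, -0.001, 2.68]
wrist_force: [0.3, 0.1, -3.9]
finger_gap: 49.7
finger_force: 60.0
```

```bash
python3 - <<'E'
from h import *
t=imaging.camera("top");s=imaging.camera("side")
st=monitor.read_state();print(st["wrist_force"],st["moment"],st["finger_force"],st["eef_pos"])
u=[proj(c,[[590,115,150]])[0].astype(int) for c in (t,s)]
cv2.imwrite("pics/t2.png",np.hstack([cv2.resize(c["img"][v[1]-45:v[1]+45,v[0]-60:v[0]+60],(400,300),interpolation=cv2.INTER_CUBIC) for c,v in zip((t,s),u)])[:,:,::-1])
E
```

```text
[ 0.24600099 -0.26061843 -4.75950425] [ 0.02988276  0.12280828 -0.00592497] 59.998494386672974 [569.48951786 127.05087105 166.10743545]
```

View pics/t2.png

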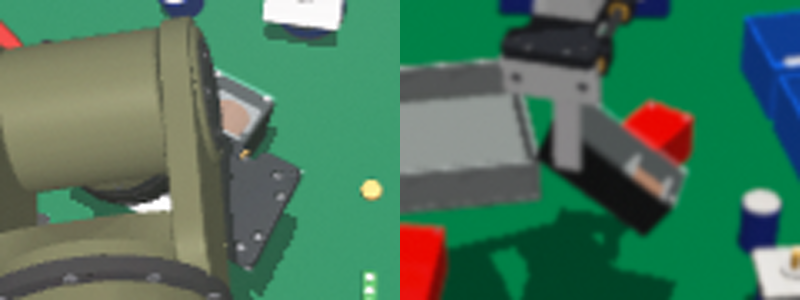

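The coil sits right at the low end in both views, so module 1 is loose and goes in the bin.

Request:
{"name": "arm_command", "arguments": {"steps": [[0, 40, 31, 0, -6], [0, 80, 62, 0, -12], [0, 120, 93, 0, -18], [0, 160, 124, 0, -24], [0, 200, 154, 0, -24], [0, 200, 154, 0, -24], [0, 200, 154, 0, -24], [0, 200, 154, 30, -24], [0, 200, 154, 55, -24], [0, 200, 154, 70, -24], [0, 200, 154, 78, -24], [0, 200, 154, 82, -24], [0, 200, 154, 82, -24], [0, 200, 154, 82, -24]]}}

```text
clock: 8.8
eef_pos: [459.4, 354.3, 85.1]
eef_rot: [3.141, 0.001, 3.099]
wrist_force: [0.3, 0.0, -3.6]
finger_gap: 49.6
finger_force: 60.0
```

```bash
python3 - <<'E'
from h import *
t=imaging.camera("top");s=imaging.camera("side")
st=monitor.read_state();print(st["wrist_force"],st["moment"],st["finger_force"],st["eef_pos"],st["eef_rot"],st["joints"])
u=[proj(c,[[480,354,50]])[0].astype(int) for c in (t,s)]
cv2.imwrite("pics/t3.png",np.hstack([cv2.resize(c["img"][v[1]-45:v[1]+45,v[0]-60:v[0]+60],(400,300),interpolation=cv2.INTER_CUBIC) for c,v in zip((t,s),u)])[:,:,::-1])
E
```

```text
[-0.09710246  0.47468533 -3.8207577 ] [0.04169638 0.15332168 0.05001864] 59.99842643737793 [459.30711762 354.2330892   84.91518933] [3.14114485e+00 5.76833289e-04 3.09873175e+00] [ 5.93803997e-01  5.12959233e-01  1.56810453e+00  1.96407604e-05
  1.05979885e+00 -9.34141151e-01]
```

View pics/t3.png

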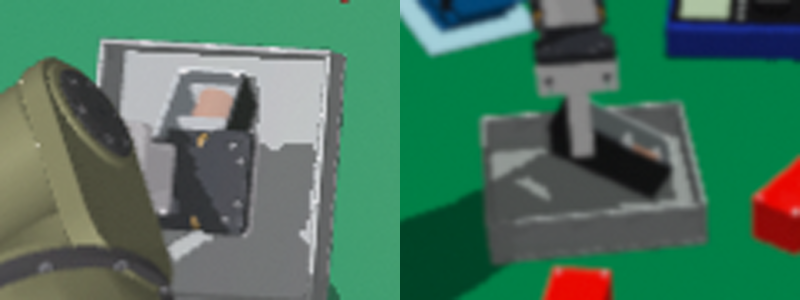

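Both views show the module inside the bin, clear of the walls, with its low end near the floor but not touching yet. I'll lower it the last few millimetres.

Request:
{"name": "arm_command", "arguments": {"steps": [[0, 0, 0, 1, 0], [0, 0, 0, 2, 0], [0, 0, 0, 3, 0], [0, 0, 0, 4, 0], [0, 0, 0, 4, 0], [0, 0, 0, 4, 0]]}}

```text
clock: 9.65
eef_pos: [459.2, 354.2, 81.3]
eef_rot: [3.141, 0.0, 3.099]
wrist_force: [-5.2, -2.4, 7.0]
finger_gap: 49.6
finger_force: 60.0
```

Contact at 81 mm, as computed. Now I loosen the grip and lay it flat along the arc.

Request:
{"name": "arm_command", "arguments": {"steps": [[0, 0, 0, 0, 0], [0, 0, 0, 0, 0], [0, 4, 0, 4, 0], [0, 8, 0, 8, 0], [0, 14, 0, 14, 0], [0, 19, 0, 21, 0], [0, 24, 0, 28, 0], [0, 28, 0, 36, 0], [0, 31, 0, 44, 0], [0, 33, 0, 49, 0], [0, 33, 0, 52, 0], [0, 33, 0, 52, 0], [0, 33, 0, 52, 0], [0, 33, 0, 52, 0]], "force": 8}}

```text
clock: 11.4
eef_pos: [426.7, 355.4, 28.8]
eef_rot: [3.141, 0.001, 3.099]
wrist_force: [1.5, -2.3, 5.2]
finger_gap: 49.9
finger_force: 8.0
```

```bash
python3 - <<'E'
from h import *
t=imaging.camera("top");s=imaging.camera("side")
st=monitor.read_state();print(st["wrist_force"],st["moment"],st["finger_force"],st["eef_pos"])
u=[proj(c,[[470,354,30]])[0].astype(int) for c in (t,s)]
cv2.imwrite("pics/t4.png",np.hstack([cv2.resize(c["img"][v[1]-45:v[1]+45,v[0]-60:v[0]+60],(400,300),interpolation=cv2.INTER_CUBIC) for c,v in zip((t,s),u)])[:,:,::-1])
E
```

```text
[ 0.63074543 -1.55073835  4.3991412 ] [-0.47034368 -0.16073098  0.1390766 ] 8.00091840326786 [426.64493777 355.42279557  28.74780953]
```

View pics/t4.png

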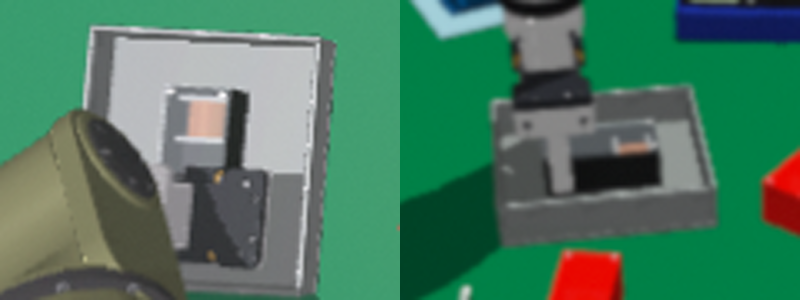

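Module 1 lies flat on the bin floor, with its coil at the +x end. I'll open, back straight up and go over the second module's near end.

Request:
{"name": "arm_command", "arguments": {"steps": [[1, 0, 0, 0, 0], [1, 0, 0, 0, 0], [1, 0, 0, 0, 0], [1, 0, 0, 0, 0], [1, 0, 0, 0, 0], [1, 0, 0, -40, 0], [1, 0, 0, -90, 0], [1, 0, 0, -140, 0], [1, 0, 0, -140, 0], [1, -30, -60, -140, -3], [1, -50, -120, -140, -6], [1, -70, -180, -140, -9], [1, -90, -240, -140, -12], [1, -105, -300, -140, -12], [1, -120, -360, -140, -12], [1, -127, -420, -140, -12], [1, -127, -488, -140, -12], [1, -127, -488, -110, -12], [1, -127, -488, -100, -12], [1, -127, -488, -100, -12]]}}

```text
clock: 14.0
eef_pos: [531.8, -136.6, 127.6]
eef_rot: [3.141, -0.002, -2.974]
wrist_force: [0.6, -0.6, 0.3]
finger_gap: 93.8
finger_force: 0.0
```

Request:
{"name": "arm_command", "arguments": {"steps": [[1, 0, 0, 0, 0], [1, 0, 0, 0, 0]]}}

```text
clock: 14.25
eef_pos: [532.5, -137.0, 129.2]
eef_rot: [-3.141, 0.001, -2.974]
wrist_force: [0.0, 0.8, 0.2]
finger_gap: 94.5
finger_force: 0.0
```

```bash
python3 - <<'E'
from h import *
w=imaging.camera("wrist");t=imaging.camera("top")
s=monitor.read_state();print(s["eef_pos"],s["eef_rot"],s["joints"][5])
r=pick(w,"module_1",(572,-131),30)
print(r is not None and fit([(w,r)],(572,-131,(.17,)),(110,50,44)))
r=pick(t,"module_1",(466,355),30)
print(r is not None and fit([(t,r)],(466,355,(0,)),(110,50,44),5))
v=proj(t,[[466,354,30]])[0].astype(int)
cv2.imwrite("pics/w2.png",np.hstack([cv2.resize(w["img"],(400,300)),cv2.resize(t["img"][v[1]-45:v[1]+45,v[0]-60:v[0]+60],(400,300))])[:,:,::-1])
E
```

```text
[ 532.37734391 -137.21371959  128.99389242] [-3.14117112e+00  7.93015695e-04 -2.97457131e+00] -2.056684972489541
(array([ 5.71492457e+02, -1.32612373e+02,  1.62511673e-01]), np.float64(0.7775244892757001))
(array([ 4.65573048e+02,  3.54573176e+02, -4.61846669e-02]), np.float64(0.9453986013986014))
```

View pics/w2.png

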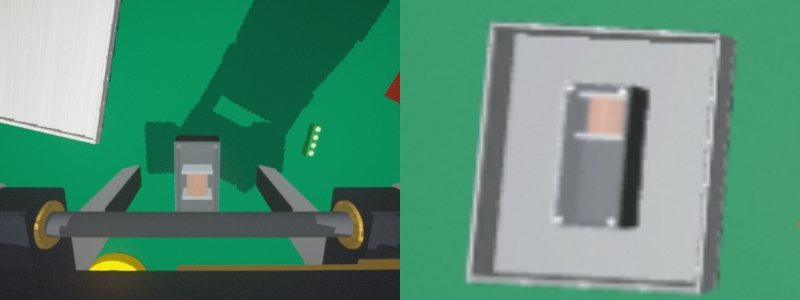

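Module 1 lies flat in the middle of the bin with its coil off-centre. Module 2 is aligned between the fingers at column 197 of the half-scale wrist view. Now I descend, grip lightly and tilt it.

Request:
{"name": "arm_command", "arguments": {"steps": [[1, 0, -1, 50, 0], [1, 0, -1, 94, 0], [1, 0, -1, 104, 0], [1, 0, -1, 104, 0], [1, 0, -1, 104, 0], [0, 0, -1, 104, 0], [0, 0, -1, 104, 0], [0, 0, -1, 104, 0], [0, 0, -1, 104, 0], [0, 0, -1, 104, 0], [0, 0, -1, 104, 0], [0, 0, -1, 104, 0], [0, 0, -1, 104, 0]], "force": 8}}

```text
clock: 16.08
eef_pos: [532.3, -138.5, 24.4]
eef_rot: [-3.142, -0.0, -2.975]
wrist_force: [-0.5, -0.5, 0.8]
finger_gap: 50.2
finger_force: 8.0
```

Request:
{"name": "arm_command", "arguments": {"steps": [[0, -2, 0, -8, 0], [0, -5, 0, -16, 0], [0, -9, 0, -24, 0], [0, -14, 0, -31, 0], [0, -19, 0, -38, 0], [0, -25, 0, -44, 0], [0, -33, 0, -52, 0], [0, -33, 0, -52, 0], [0, -33, 0, -52, 0], [0, -33, 0, -52, 0]]}}

```text
clock: 17.32
eef_pos: [564.5, -133.0, 76.1]
eef_rot: [3.141, -0.001, -2.975]
wrist_force: [0.7, -0.2, -4.3]
finger_gap: 50.0
finger_force: 8.0
```

Request:
{"name": "arm_command", "arguments": {"steps": [[0, 0, 0, 0, 0], [0, 0, 0, 0, 0], [0, 0, 0, -10, 0], [0, 0, 0, -25, 0], [0, 0, 0, -45, 0], [0, 0, 0, -70, 0], [0, 0, 0, -90, 0], [0, 0, 0, -90, 0], [0, 0, 0, -90, 0], [0, 0, 0, -90, 0], [0, 0, 0, -90, 0]], "force": 60}}

```text
clock: 18.7
eef_pos: [564.6, -133.0, 165.8]
eef_rot: [3.141, -0.001, -2.975]
wrist_force: [0.0, 0.2, -2.6]
finger_gap: 49.6
finger_force: 60.0
```

```bash
python3 - <<'E'
from h import *
t=imaging.camera("top");s=imaging.camera("side")
st=monitor.read_state();print(st["wrist_force"],st["moment"],st["finger_force"],st["eef_pos"],st["eef_rot"])
e=st["eef_pos"]
u=[proj(c,[[e[0]+20,e[1],150]])[0].astype(int) for c in (t,s)]
cv2.imwrite("pics/t5.png",np.hstack([cv2.resize(c["img"][v[1]-45:v[1]+45,v[0]-60:v[0]+60],(400,300),interpolation=cv2.INTER_CUBIC) for c,v in zip((t,s),u)])[:,:,::-1])
E
```

```text
[ 0.23952814 -0.27930009 -4.15345259] [ 0.02262894  0.10005333 -0.01058265] 59.998456835746765 [ 564.74942574 -133.00601378  166.11811592] [ 3.14139206e+00 -5.13508806e-04 -2.97509029e+00]
```

View pics/t5.png

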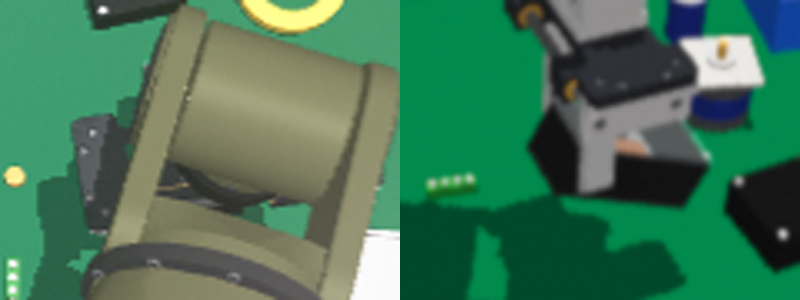

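The side view shows the copper coil still near mid-box, with empty space at the low end, so module 2 looks sound. I'll check the tilt angle and coil offset numerically.

```bash
cat > tilt.py <<'E'
from h import *
s=imaging.camera("side");st=monitor.read_state();e=st["eef_pos"];y=st["eef_rot"][2]
u=-np.array([np.cos(y),np.sin(y),0]);n=np.array([-u[1],u[0],0]);z=np.array([0,0,1.])
T=trace(s,"module_1");g=proj(s,[e+40*u])[0]
d=min(T,key=lambda d:np.hypot(*(np.array(d["rect"][:2])-g)));r=np.kron(d["region"],np.ones((4,4)))>0
print(d["p"],d["rect"],g)
C=[(q["p"],q["rect"]) for q in find_in(s,"coil_1") if np.hypot(*(np.array(q["rect"][:2])-g))<30];print(C)
for a in range(0,66,6):
    k=np.radians(a);U=np.cos(k)*u-np.sin(k)*z;W=np.cos(k)*z+np.sin(k)*u;c=e+40*U-2.4*W
    P=[c+i*55*U+j*25*n+l*22*W for i in(-1,1) for j in(-1,1) for l in(-1,1)]
    m=hullmask(s,P);print(a,round((m&r).sum()/(m|r).sum(),3),"mid z",round(c[2]),proj(s,[c-3*W,c-3*W+31*U]).round().tolist())
E
python3 tilt.py
```

```text
0.9 [311.7, 203.8, 56.6, 33.3] [317.55321904 196.45902941]
[(0.62, [314.1, 203.6, 56.2, 32.9])]
0 0.349 mid z 164 [[317.0, 198.0], [330.0, 195.0]]
6 0.405 mid z 160 [[317.0, 200.0], [329.0, 197.0]]
12 0.47 mid z 156 [[316.0, 201.0], [328.0, 200.0]]
18 0.54 mid z 152 [[316.0, 203.0], [327.0, 202.0]]
24 0.623 mid z 148 [[315.0, 204.0], [326.0, 205.0]]
30 0.67 mid z 144 [[314.0, 205.0], [324.0, 207.0]]
36 0.629 mid z 141 [[312.0, 207.0], [322.0, 210.0]]
42 0.569 mid z 138 [[311.0, 208.0], [320.0, 212.0]]
48 0.494 mid z 135 [[310.0, 209.0], [317.0, 214.0]]
54 0.407 mid z 132 [[308.0, 210.0], [315.0, 216.0]]
60 0.33 mid z 130 [[307.0, 211.0], [312.0, 218.0]]
```

The tilt is about 30–36° and the coil is still at mid-box, so module 2 is sound and goes in the tray.

Request:
{"name": "arm_command", "arguments": {"steps": [[0, 33, -37, 0, 3], [0, 65, -74, 0, 6], [0, 97, -111, 0, 9], [0, 129, -148, 0, 13.7], [0, 161, -186, 0, 13.7], [0, 161, -186, 0, 13.7], [0, 161, -186, 0, 13.7], [0, 161, -186, 30, 13.7], [0, 161, -186, 55, 13.7], [0, 161, -186, 70, 13.7], [0, 161, -186, 78, 13.7], [0, 161, -186, 80, 13.7], [0, 161, -186, 80, 13.7], [0, 161, -186, 80, 13.7]]}}

```text
clock: 20.7
eef_pos: [437.1, -343.3, 87.1]
eef_rot: [-3.141, 0.001, 3.069]
wrist_force: [0.0, -0.7, -3.0]
finger_gap: 49.6
finger_force: 60.0
```

Request:
{"name": "arm_command", "arguments": {"steps": [[0, 0, 0, 1, 0], [0, 0, 0, 2, 0], [0, 0, 0, 3, 0], [0, 0, 0, 4, 0], [0, 0, 0, 4, 0], [0, 0, 0, 4, 0]]}}

```text
clock: 21.45
eef_pos: [436.9, -343.1, 82.5]
eef_rot: [-3.142, 0.0, 3.069]
wrist_force: [0.3, -0.3, -3.4]
finger_gap: 49.7
finger_force: 60.0
```

```bash
python3 tilt.py; python3 -c "
from h import *
print(monitor.read_state())"
```

```text
0.74 [287.6, 321.4, 44.8, 40.4] [281.37184657 312.01977256]
[]
0 0.259 mid z 80 [[281.0, 314.0], [297.0, 312.0]]
6 0.287 mid z 76 [[281.0, 315.0], [296.0, 314.0]]
12 0.318 mid z 72 [[280.0, 316.0], [295.0, 316.0]]
18 0.352 mid z 68 [[279.0, 317.0], [294.0, 318.0]]
24 0.391 mid z 64 [[278.0, 318.0], [292.0, 320.0]]
30 0.404 mid z 60 [[277.0, 319.0], [291.0, 322.0]]
36 0.353 mid z 57 [[276.0, 320.0], [288.0, 324.0]]
42 0.295 mid z 54 [[274.0, 321.0], [286.0, 325.0]]
48 0.236 mid z 51 [[273.0, 322.0], [283.0, 327.0]]
54 0.18 mid z 49 [[271.0, 323.0], [280.0, 328.0]]
60 0.128 mid z 47 [[269.0, 324.0], [277.0, 330.0]]
{'clock': 21.6, 'joints': array([-7.31719176e-01,  4.69050484e-01,  1.64267141e+00, -1.57507652e-05,
        1.02987006e+00, -2.22984583e+00]), 'qd': array([ 0.00324589, -0.00012472, -0.00121096,  0.00062933,  0.0002861 ,
       -0.00028768]), 'effort': array([ 6.29853857e-04, -5.96774769e+01, -3.16295171e+01,  1.37496836e-02,
       -4.65986249e-02,  5.61647028e-05]), 'eef_pos': array([ 436.87072727, -343.13071216,   82.45869204]), 'eef_rot': array([-3.14158155e+00, -7.71514546e-06,  3.06893109e+00]), 'wrist_force': array([ 0.90581535, -0.30708701, -4.16298398]), 'moment': array([0.05939875, 0.10304031, 0.01005683]), 'finger_force': 59.9984747171402, 'finger_gap': 49.19991302069502}
```

Request:
{"name": "arm_command", "arguments": {"steps": [[0, 0, 0, 1, 0], [0, 0, 0, 2, 0], [0, 0, 0, 3, 0], [0, 0, 0, 3, 0]]}}

```text
clock: 22.1
eef_pos: [436.8, -343.1, 79.3]
eef_rot: [3.141, -0.0, 3.069]
wrist_force: [0.9, 1.0, -3.2]
finger_gap: 49.9
finger_force: 60.0
```

Request:
{"name": "arm_command", "arguments": {"steps": [[0, 0, 0, 1, 0], [0, 0, 0, 2, 0], [0, 0, 0, 3, 0], [0, 0, 0, 3, 0]]}}

```text
clock: 22.6
eef_pos: [436.8, -343.1, 76.3]
eef_rot: [3.141, -0.0, 3.069]
wrist_force: [-0.3, -0.2, -4.8]
finger_gap: 49.4
finger_force: 60.0
```

Request:
{"name": "arm_command", "arguments": {"steps": [[0, 0, 0, 1, 0], [0, 0, 0, 2, 0], [0, 0, 0, 3, 0], [0, 0, 0, 3, 0]]}}

```text
clock: 23.1
eef_pos: [436.8, -343.1, 73.4]
eef_rot: [3.142, -0.0, 3.069]
wrist_force: [-0.8, 0.5, -4.7]
finger_gap: 49.4
finger_force: 60.0
```

Request:
{"name": "arm_command", "arguments": {"steps": [[0, 0, 0, 1, 0], [0, 0, 0, 2, 0], [0, 0, 0, 2, 0]]}}

```text
clock: 23.48
eef_pos: [436.9, -343.2, 71.5]
eef_rot: [-3.142, 0.0, 3.069]
wrist_force: [-1.6, 0.9, -2.3]
finger_gap: 49.8
finger_force: 60.0
```

Request:
{"name": "arm_command", "arguments": {"steps": [[0, 0, 0, 1, 0], [0, 0, 0, 2, 0], [0, 0, 0, 2, 0]]}}

```text
clock: 23.85
eef_pos: [436.8, -343.3, 70.9]
eef_rot: [-3.141, 0.0, 3.069]
wrist_force: [-10.8, 5.7, 16.2]
finger_gap: 49.3
finger_force: 60.0
```

Contact. Now I loosen and lay it flat.

Request:
{"name": "arm_command", "arguments": {"steps": [[0, 0, 0, 0, 0], [0, 0, 0, 0, 0], [0, 5, 0, 5, 0], [0, 9, 0, 10, 0], [0, 14, 0, 16, 0], [0, 18, 0, 23, 0], [0, 21, 0, 30, 0], [0, 23, 0, 36, 0], [0, 24, 0, 40, 0], [0, 24, 0, 41, 0], [0, 24, 0, 41, 0], [0, 24, 0, 41, 0], [0, 24, 0, 41, 0]], "force": 8}}

```text
clock: 25.48
eef_pos: [413.4, -341.4, 29.0]
eef_rot: [-3.141, 0.001, 3.069]
wrist_force: [-0.6, 2.3, 8.3]
finger_gap: 50.1
finger_force: 8.0
```

```bash
python3 tilt.py | sed -n '1,6p'; python3 -c "
from h import *
s=monitor.read_state();print(s['eef_pos'],s['wrist_force'],s['finger_force'])"
```

```text
0.94 [283.1, 328.0, 33.1, 40.3] [269.64956173 327.86150331]
[(0.64, [285.4, 327.3, 34.1, 34.8])]
0 0.476 mid z 27 [[270.0, 329.0], [285.0, 327.0]]
6 0.439 mid z 22 [[269.0, 330.0], [284.0, 329.0]]
12 0.397 mid z 18 [[269.0, 331.0], [283.0, 331.0]]
18 0.352 mid z 14 [[268.0, 333.0], [282.0, 333.0]]
[ 413.40339138 -341.43478728   29.06154489] [-0.1813911   2.82394217  7.90411551] 8.000365868210793
```

Request:
{"name": "arm_command", "arguments": {"steps": [[1, 0, 0, 0, 0], [1, 0, 0, 0, 0], [1, 0, 0, 0, 0], [1, 0, 0, 0, 0], [1, 0, 0, 0, 0], [1, 0, 0, -40, 0], [1, 0, 0, -90, 0], [1, 0, 0, -140, 0], [1, 0, 0, -160, 0], [1, 0, 60, -160, 0], [1, 0, 120, -160, 0], [1, 0, 180, -160, 0], [1, 0, 240, -160, 0], [1, 0, 300, -160, 0], [1, 0, 300, -160, 0], [1, 0, 300, -160, 0], [1, 0, 300, -160, 0], [1, 0, 300, -160, 0]]}}

```text
clock: 27.88
eef_pos: [434.7, -43.1, 188.4]
eef_rot: [-3.142, -0.0, 3.067]
wrist_force: [-0.2, 0.2, 0.5]
finger_gap: 94.3
finger_force: 0.0
```

```bash
python3 - <<'E'
from h import *
t=imaging.camera("top");s=imaging.camera("side")
for xy in ((453,-344),(466,355)):
    R=[(c,pick(c,"module_1",xy,30)) for c in (t,s)];R=[r for r in R if r[1] is not None]
    p,q=fit(R,(*xy,(0,)),(110,50,44),5);print(p,q,len(R))
    # copper pixels along the box axis, from top view
    hsv=cv2.cvtColor(t["img"],cv2.COLOR_RGB2HSV);m=hullmask(t,boxpts(p,(104,44,1),30))[::4,::4]
    m&=(hsv[...,0]<20)&(hsv[...,1]>50)&(hsv[...,2]>90);ys,xs=np.where(m)
    w=onz(t,np.c_[xs,ys],35)[:,:2].mean(0)-p[:2];print("copper n",len(xs),"along",w@[np.cos(p[2]),np.sin(p[2])])
st=monitor.read_state();print(st["eef_pos"],st["finger_force"],st["clock"])
E
```

```text
[ 4.55082640e+02 -3.44845169e+02 -7.15289069e-02] 0.9524006474150334 2
copper n 91 along -2.0309322118665754
[ 4.67597616e+02  3.54867637e+02 -5.06730279e-02] 0.5313558584684644 2
copper n 95 along 28.292742489470147
[434.71891477 -42.33580618 188.44105841] 0.0 28.175
```

Module 2 lies flat in the tray with its coil centred (-2 mm). Module 1 is in the bin with its coil 28 mm off-centre. The gripper is clear of everything, so I'm handing in.

```bash
python3 -c "
from cell import job
print(job.sign_off())"
```

```text
the job is handed in; nothing more can be done
None
```

Both modules were tilted and sorted: the left one has a loose coil and lies flat in the grey bin, the right one is sound and lies flat in the aluminium tray; the job was handed in at about 28 s, and sign-off returned no verdict.

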